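# Free the stuck tube block of a dry-block heater

## Task

Lift the blue cover off the heater by its loop handle and hang it by that handle on the hook stand. Then take the aluminium tube block by its black grip, rock it side to side towards each orange cheek until both have given way, and draw it straight up out of the heater. Finish while holding the block in the gripper, level and just clear above its well (a couple of centimetres over the heater's top), without disturbing the bottle, the tube rack and the jar.

Things in the scene. Friction and masses are not known exactly. Their poses are not given: they have to be found in the camera images.
- heater: Fixed white dry-block heater, flat top 70 mm above the table. Origin under the centre of its well, at table height; the housing spans x -125 mm (front, black panel with green display) to +65 mm, y +-95 mm. The block stands in the well and can rock about the x axis, leaning towards +y or -y, but not slide.
- well_floor (a point): Centre of the well's floor, 15 mm above the table; axes as the heater's. The well is open at the top, 79 mm (x) by 76 mm (y). A locating slot along x, 26.4 mm wide and 8 mm deep, takes the block's foot.
- cheek_left (a joint): Orange bar sliding in the well's +y wall, 60 mm long (x), 58 to 66 mm above the table. Value: how far it is pushed out towards +y, 0 to 0.0052 m. At 0 its face is 26.6 mm from the well's mid-plane, 5 mm above the block's shoulder and 3.4 mm over it: a straight pull is blocked. Moves at about 9 N, no spring, stays where pushed. The block is free when both values sum to over 0.0068.
- cheek_right (a joint): The same bar in the -y wall; value: how far it is pushed out towards -y, 0 to 0.0052 m. Leaning the block towards a cheek makes its neck push that cheek out; the full 5 mm takes a lean of about 0.16 rad, some 15 mm sideways at the grip. Best to push both nearly fully, then set the block upright and lift.
- block: Loose aluminium tube block, 0.36 to 0.59 kg; origin at the centre of its foot's underside. Foot 74 (x) x 24 (y) x 12 mm high; above it a body 76 x 60 mm from 12 to 38 mm, a neck 76 x 52 mm from 38 to 64 mm, and the grip. Stands in the well with the heater's axes, origin on the well floor; leaning, it pivots about its foot's lower edge (y = +-12 mm). At first hidden by the cover.
- block_grip (a point): On the upright black grip in the middle of the block's top, 92 mm above the block's origin: a good height for the TCP. The grip is 24 (x) x 22 (y) mm and reaches from 64 to 110 mm above the block's origin.
- cover: Loose blue cover, 0.13 to 0.21 kg, an upside-down box 100 (x) x 96 (y) x 66 mm high, walls 3 mm, standing on the heater's top over the block; origin at the centre of its lower rim. On top a steel loop handle: a bar along y, 10 mm thick, 76 mm between its uprights' centres, axis 126 mm above the origin, 55 mm free beneath.
- cover_bar (a point): Middle of the axis of the cover's handle bar; the bar runs along its y axis.
- hook: Fixed hook stand: round base 110 mm across, 12 mm high, origin at the centre of its underside; a post 12 mm thick rises there to 200 mm. From its top a level rod, 8 mm thick, axis 200 mm high, runs along the body's -x for 102 mm and ends in a tip turned up to 216 mm (x = -102 to -112 mm).
- hook_seat (a point): Point on the upper side of the hook's rod, 80 mm out from the post, 204 mm high: the handle bar should lie here across the rod (the cover then clears the post by 24 mm). Axes as the hook's: -x leads out to the tip.
- reagent: Bystander: glass bottle with blue cap, 64 mm across, 125 mm high; origin at the centre of its underside.
- tube_rack: Bystander: low green tube rack, 60 x 130 mm, 44 mm high; origin at the centre of its underside.
- jar: Bystander: small clear jar with red cap, 60 mm across, 75 mm high; origin at the centre of its underside.
Things that resemble listed ones, but are neither listed nor needed, are in the scene too. What is meant by the cover is not pink, and is the smaller of those in its own colour.

How it is judged:
On the way, in this order (a step that is already met when the one before it is completed fails the run):
1. the cover hangs by its handle on the hook and the fingers have let go of it (contact force between cover and hook above 0.5 N and z of cover_bar in the frame of hook between 0.198 and 0.235 m and y of cover_bar in the frame of hook between -0.036 and 0.036 m and x of cover_bar in the frame of hook between -0.112 and -0.02 m and angle between cover's own z axis and vertical below 0.5 rad and contact force between the fingers and cover below 0.1 N), for 0.3 s.
2. rocking has pushed both cheeks outward, each by more than 1.4 mm (value of joint each of cheek_left, cheek_right above 0.0014 m), for 0.1 s.
At the end, for the whole second after the job is handed in: The cover hangs by its handle on the hook rod, released, still, tilted under 0.5 rad. The fingers hold the block (over 2 N), still, within 0.2 rad of level, touching nothing of the heater, its underside 3 to 55 mm above the heater top and within 40 mm of the well centre (all of step 1 and z of block in the frame of heater between 0.073 and 0.125 m and horizontal distance between block and heater below 0.04 m and angle between block's own z axis and vertical below 0.2 rad and contact force between the fingers and block above 2 N and contact force between block and heater below 0.1 N and linear speed of block below 0.03 m/s and linear speed of cover below 0.1 m/s); the arm keeps its last pose, push and grip.
It fails at once if reagent shifted by more than 30 mm or tipped (distance of reagent from where it was at the start of the episode above 0.03 m or angle between reagent's own z axis and vertical above 0.5 rad).
It fails at once if tube_rack shifted by more than 30 mm or tipped (distance of tube_rack from where it was at the start of the episode above 0.03 m or angle between tube_rack's own z axis and vertical above 0.5 rad).
It fails at once if jar shifted by more than 30 mm or tipped (distance of jar from where it was at the start of the episode above 0.03 m or angle between jar's own z axis and vertical above 0.5 rad).
It also fails if it takes over 67 s, if anything falls off the work surface, if the arm or the gripper's body presses on something with over 40 N, if the wrist force passes 120 N, or if a joint passes its speed limit or range.

## Robot

A 6-joint arm with a two-finger parallel gripper is mounted at the origin on the work surface. World frame = base frame: x ahead of the robot, y to its left, z up, the work surface at z = 0. Lengths are in m, angles in rad, forces in N, time in s.
With the tool pointing down it reaches from about 0.375 to 0.9 m from the base axis. Payload 3.1 kg.
Tool frame: the origin (TCP) lies between the finger pads, 19 mm behind the fingertips; this is the grasp point; z points along the fingers, y is the line along which they close (so a half turn about z gives the same grasp; the last joint's range is limited). The gripper opens to 87 mm and grips with 3 to 60 N. Pads are 19 mm wide; open, the fingers measure 117 mm over their backs; the gripper's body (75 mm by 190 mm) begins 51 mm behind the grasp point.
Start: joints at [1.169, 0.527, 1.433, -0, 1.181, -0.178], TCP at [0.138, 0.61, 0.241] pointing down, gripper open.
Joint ranges: [-3.08, 3.08], [-0.75, 2.2], [0.22, 2.44], [-1.43, 4.57], [0, 2.65], [-2.85, 2.85]. Speed limits (rad/s): [2.79, 2.79, 3.14, 3.14, 3.14, 3.14].

## Interface

Orientations are given as a unit quaternion [x, y, z, w].
In Python, from rig import robot gives the robot as it stands. The module is installed in compiled form; this text tells all that it offers.
- The arm moves only by the tool play_rows, never from a script. Its argument "steps" is one flat list of numbers, 5 for each row, row after row: the opening, from -1 (shut) to 1 (fully open), then the shift along the tool's x, y, z as a fraction of full scale, then the turn about the tool's z as a fraction of full scale. In form: [claw, tx, ty, tz, twist, claw, tx, ty, tz, twist, ...]. A call has exactly 10 rows; each row shifts and turns the commanded pose from where the row before left it, along the tool's axes as they then stand; what a row does not reach is not made up. Full scale, the value 1, is 0.03 m for a shift and 0.1 rad for a turn. A row lasts 1/10 s, in which the tool goes at most 50 mm and 8.59 degrees, less where a joint would pass 70% of its speed; a pose out of reach is approached as far as the arm can. A call with a number of a shift or a turn outside -1 to 1 is refused whole. A call with a gripper value outside its range is refused whole. The fingers move at their own pace and stop on an object; "grip_force" is the grip in N (left out, the last holds). Time passes only in rows, so rows that do not move let the fingers close, or fill a call up. It gives the time, the measured TCP pose, the force, the opening and the grip force at its end, in the units of the state.
- robot.get_obs(): the state, without advancing time (a new reading comes with each control period).
- robot.camera(name): name is "scene" or "side" or "wrist"; returns a dict with "image" (420x560x3 uint8, red, green, blue), "mtx" (3x3 intrinsics, pixels), "D" ([k1, k2, p1, p2, k3] as OpenCV has them; the pictures are not rectified), "rvec" (rotation vector, rad) and "tvec" (3), from world to camera coordinates, as OpenCV has them. Camera axes: x right, y down, z forward; pixel columns grow to the right and rows downward; lengths in m; the calibration is good to about 2 mm. A picture is of the moment at which its call begins. There is no depth.
- robot.hand_in(): hands the job in; it is judged then, once.
The state is a dict: "time": time; "q": joint angles; "joint_velocities": joint speeds; "joint_torque": joint torques, N m; "position": TCP position; "tool_rot": TCP orientation; "ft_force": force on the tool from outside, world axes, zero at the start; "moment": the same for the moment, N m; "grip_width": finger opening in m; "grip_force": force on a finger pad.
Only numpy, scipy, OpenCV 4.12 (cv2) and the standard library are available. Lean on these libraries where they do the work, as an engineer would, in place of code of your own. Each camera call takes 0.05 s, during which the arm holds its last target. There are 200 camera calls.

## Working session

There is one attempt and no reset: what is moved stays moved. The work goes in short steps, Python scripts to look and compute and a tool call to move; the robot and the scene stay as the last step left them, time stands still between calls to the robot, and variables do not carry over. Pictures are saved under pics/ and viewed, at most 11 in all, crops included, and the job is handed in when it is done.

Besides the shell and the picture viewer there is one more tool, called after "Call:" in YAML: its name, and indented under it one key for each argument. play_rows: Moves the arm, as the interface text tells. Shift numbers are shares of 0.03 m and turn numbers shares of 0.1 rad, none past 1 either way. Its arguments: {"type":"object","properties":{"steps":{"type":"array"},"grip_force":{"type":"number"}},"required":["steps"]}

```bash
mkdir -p pics
cat > h.py <<'E'
import numpy as np, cv2, pickle
from rig import robot
def snap(n,tag):
    c=robot.camera(n); cv2.imwrite(f'pics/{tag}.png',c['image'][:,:,::-1]); pickle.dump(c,open(f'pics/{tag}.pkl','wb')); return c
def load(tag): return pickle.load(open(f'pics/{tag}.pkl','rb'))
def ray(c,uv):
    p=cv2.undistortPoints(np.array([[uv]],float),c['mtx'],c['D'])[0,0]
    R=cv2.Rodrigues(np.array(c['rvec'],float))[0]; t=np.array(c['tvec'],float).ravel()
    return -R.T@t, R.T@np.array([p[0],p[1],1])
def atz(c,uv,z):
    o,d=ray(c,uv); return o+d*(z-o[2])/d[2]
def proj(c,P):
    return cv2.projectPoints(np.array(P,float).reshape(-1,1,3),np.array(c['rvec'],float),np.array(c['tvec'],float),c['mtx'],np.array(c['D'],float))[0][:,0]
E
python3 - <<'E'
from h import *
a=snap('scene','s0');b=snap('side','d0')
for c in (a,b): print(ray(c,(280,210)))
o=robot.get_obs(); print(o)
big=cv2.resize
for t in('s0','d0'):
    i=cv2.imread(f'pics/{t}.png'); cv2.imwrite(f'pics/{t}b.png',cv2.resize(i,(800,600),interpolation=cv2.INTER_CUBIC))
E
```

```text
(array([ 1.34080689, -0.32811474,  0.66328549]), array([-0.78807307,  0.34525852, -0.50989859]))
(array([ 0.49439268, -0.80426139,  0.72508754]), array([ 0.06890938,  0.8025869 , -0.59265106]))
{'time': 0.1, 'q': array([ 1.16952912e+00,  5.28409729e-01,  1.43378974e+00,  6.15899367e-06,
        1.18139507e+00, -1.78513058e-01]), 'joint_velocities': array([ 2.89297184e-04, -9.64044485e-04, -3.34932529e-03, -9.28718782e-04,
       -5.38398261e-04,  9.62618299e-05]), 'joint_torque': array([-5.62142159e-04, -4.40988243e+01, -1.77149445e+01,  6.34716754e-02,
        5.34442056e-02, -3.95733844e-05]), 'position': array([0.13779989, 0.60897245, 0.24034206]), 'tool_rot': array([ 1.11148059e-01,  9.93803354e-01, -9.58366094e-04, -2.88845813e-04]), 'ft_force': array([ 0.05007841, -0.26935916,  0.72390926]), 'moment': array([-0.00316257, -0.0132799 ,  0.01150622]), 'grip_force': 0.0, 'grip_width': 0.08689664227145688}
```

View pics/s0b.png

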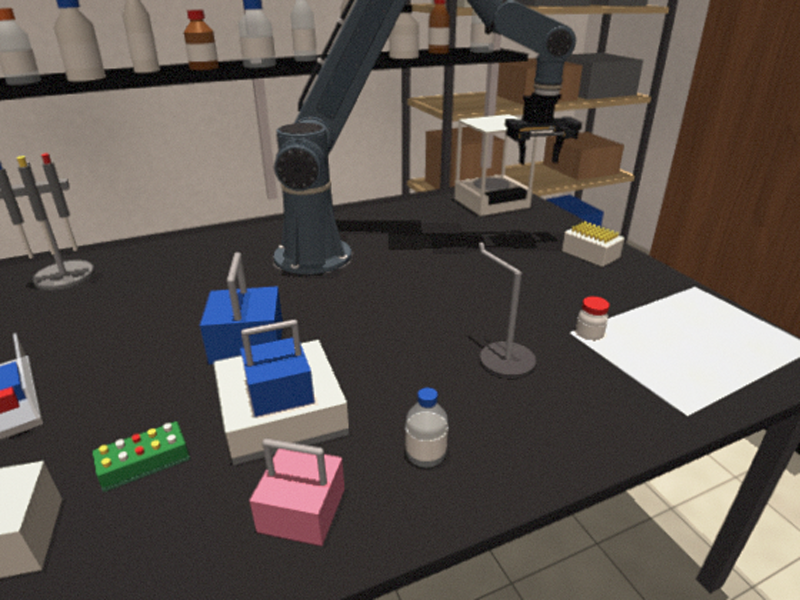

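View pics/d0b.png

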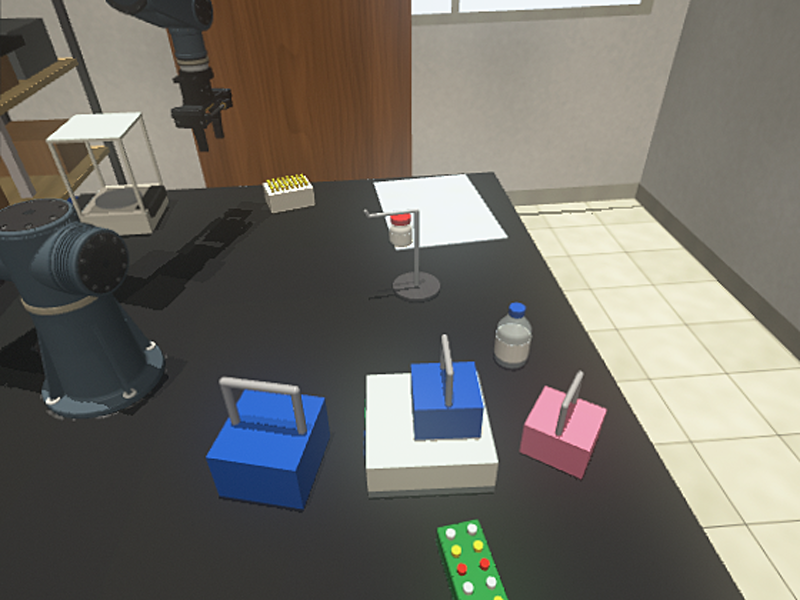

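Run:
```python
import cv2,numpy as np
def cr(t,x,y): # 114x86 region -> 3.5x
    i=cv2.imread(f'pics/{t}.png')[y:y+86,x:x+114]; return cv2.resize(i,(399,301),interpolation=cv2.INTER_CUBIC)
m=np.vstack([np.hstack([cr('s0',146,220),cr('d0',246,230)]),np.hstack([cr('s0',300,165),cr('d0',235,135)])])
cv2.imwrite('pics/m1.png',m[:600])
```

```text
(no output)
```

View pics/m1.png

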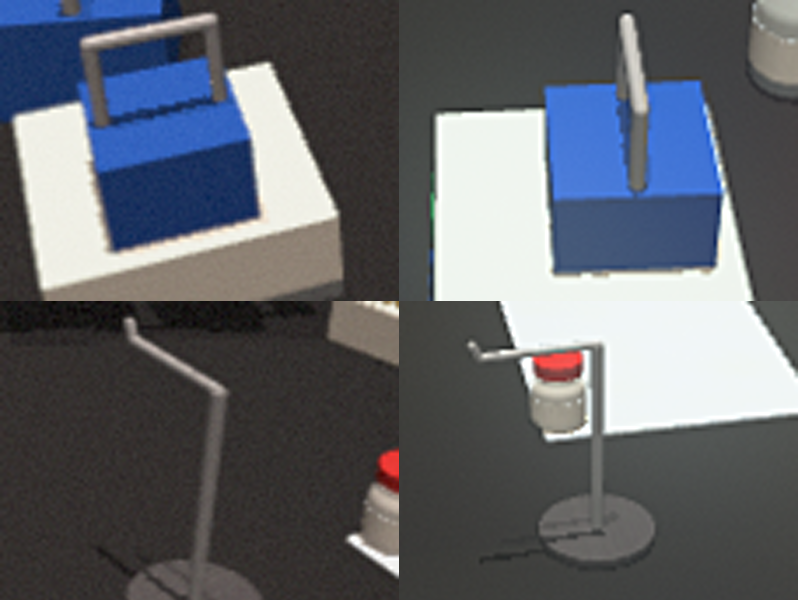

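```bash
cat > fit.py <<'E'
from h import *
from scipy.optimize import least_squares
a,b=load('s0'),load('d0')
off={'A':(146,220,0,0),'B':(246,230,399,0),'C':(300,165,0,301),'D':(235,135,399,301)}
def px(k,u,v):
    if k in 'ST': return ((u+.5)*.7-.5,(v+.5)*.7-.5)
    x,y,p,q=off[k]; return (x+(u-p+.5)/3.5-.5, y+(v-q+.5)/3.5-.5)
def fit(name,z0,pts,g):
    def w(p,P): c,s=np.cos(p[2]),np.sin(p[2]); return np.array([p[0]+c*P[0]-s*P[1],p[1]+s*P[0]+c*P[1],P[2]+z0])
    def f(p): return np.concatenate([proj(a if k in 'ACS' else b,w(p,P))[0]-px(k,u,v) for k,u,v,P in pts])
    r=least_squares(f,g,loss='soft_l1'); print(name,r.x.round(4)); print(f(r.x).reshape(-1,2).round(1).tolist()); return r.x
X,Y=.125,.065
H=fit('heater',0,[('A',14,120,(-X,-.095,.07)),('A',271,63,(-X,.095,.07)),('A',339,212,(Y,.095,.07)),('A',44,290,(Y,-.095,.07)),
 ('B',437,111,(-X,.095,.07)),('T',495,460,(Y,-.095,.07)),('T',367,466,(-X,-.095,.07))],[.6,-.1,0])
C=fit('cover',.07,[('A',112,250,(.05,-.048,0)),('A',258,215,(.05,.048,0)),('A',98,172,(.05,-.048,.066)),('A',245,137,(.05,.048,.066)),
 ('B',555,198,(-.05,-.048,.066)),('B',721,190,(.05,-.048,.066)),('B',703,82,(.05,.048,.066)),('B',545,87,(-.05,.048,.066)),('B',557,272,(-.05,-.048,0)),('B',714,268,(.05,-.048,0)),
 ('A',88,43,(0,-.038,.126)),('A',213,20,(0,.038,.126)),('B',627,21,(0,.038,.126)),('B',639,108,(0,-.038,.126))],[.6,-.1,0])
K=fit('hook',0,[('C',222,391,(0,0,.2)),('C',134,338,(-.107,0,.2)),('C',130,322,(-.107,0,.216)),('D',599,347,(0,0,.2)),('D',480,357,(-.107,0,.2)),('D',473,344,(-.107,0,.216)),('D',597,528,(0,0,.012))],[.6,.3,0])
for n,p in (('reagent b',atz(b,(px('T',513,362)),0)),('seat',[K[0]-.08*np.cos(K[2]),K[1]-.08*np.sin(K[2])])): print(n,np.round(p,3))
E
python3 fit.py; python3 -c "
from h import *
b=load('d0');print(atz(b,(401*.7,241*.7),0), atz(b,(210*.7,490*.7),0))"
```

```text
heater [ 0.6126 -0.2245 -0.047 ]
[[0.6, -1.3], [-0.0, -0.5], [0.7, 0.7], [0.3, -0.4], [-0.2, 0.4], [2.2, 0.6], [-0.5, 0.8]]
cover [ 0.6099 -0.2267 -0.0665]
[[0.0, 0.6], [0.7, 0.7], [-0.4, -0.3], [1.8, 0.1], [-0.7, 0.0], [0.6, 0.9], [-0.8, -0.3], [0.0, -0.4], [-1.3, -0.0], [0.3, -0.2], [0.2, 0.0], [-0.7, 0.0], [0.1, 0.3], [0.3, 0.3]]
hook [0.6218 0.2186 0.1235]
[[-0.4, 0.2], [-1.1, -0.2], [0.5, -0.9], [0.3, -0.8], [-1.0, 0.5], [0.7, -0.7], [0.6, -0.7]]
reagent b [ 0.776 -0.048  0.   ]
seat [0.542 0.209]
[0.60654132 0.43814731 0.        ] [ 0.2424419  -0.27699153  0.        ]
```

Call:
play_rows:
  steps: [1,0,0,-0.3,1,1,0,0,-0.3,1,1,0,0,-0.3,1,1,0,0,-0.3,1,1,0,0,-0.3,1,1,0,0,-0.3,1,1,0,0,-0.3,1,1,0,0,-0.3,1,1,0,0,-0.3,1,1,0,0,-0.3,1]
  grip_force: 40

```text
time: 1.1
position: [0.1379, 0.6092, 0.3309]
tool_rot: [0.576, 0.818, -0.001, 0.0]
ft_force: [0.8, 0.8, -0.8]
grip_width: 0.0871
grip_force: 0.0
```

Call:
play_rows:
  steps: [1,0,0,0,1,1,0,0,0,1,1,0,0,0,1,1,0,0,0,1,1,0,0,0,0.07,1,0,0,0,0,1,0,0,0,0,1,0,0,0,0,1,0,0,0,0,1,0,0,0,0]

```text
time: 2.1
position: [0.1381, 0.6095, 0.3313]
tool_rot: [0.728, 0.686, -0.0, 0.0]
ft_force: [0.3, 0.2, -0.7]
grip_width: 0.0868
grip_force: 0.0
```

```bash
cat >> h.py <<'E'
from scipy.spatial.transform import Rotation as Ro
def go(P,yaw=None):
    o=robot.get_obs(); R=Ro.from_quat(o['tool_rot']).as_matrix(); y=np.arctan2(R[1,1],R[0,1])
    print('t',round(o['time'],2),'pos',o['position'].round(4),'yaw',round(y,4),'q',o['q'].round(2),'F',np.round(o['ft_force'],1),'w',round(o['grip_width'],4),'gf',round(o['grip_force'],1))
    if P is not None: print('units',(R.T@(np.array(P)-o['position'])/.03).round(2), 'twist', None if yaw is None else round(-(yaw-y)/.1,2))
E
python3 -c "
from h import *
p=np.array([.610,-.227]);t=-.06
g=p+.019*np.array([-np.sin(t),np.cos(t)]);print(g);go([*g,.33],t)"
```

```text
[ 0.61113932 -0.20803419]
t 2.1 pos [0.1381 0.6095 0.3313] yaw -0.0587 q [ 1.17  0.44  1.32 -0.    1.38  1.23] F [ 0.3  0.2 -0.7] w 0.0868 gf 0.0
units [-26.28  17.34   0.04] twist 0.01
```

Call:
play_rows:
  steps: [1,-0.88,0.58,0,0,1,-0.88,0.58,0,0,1,-0.88,0.58,0,0,1,-0.88,0.58,0,0,1,-0.88,0.58,0,0,1,-0.88,0.58,0,0,1,-0.88,0.58,0,0,1,-0.88,0.58,0,0,1,-0.88,0.58,0,0,1,-0.88,0.58,0,0]

```text
time: 3.1
position: [0.2967, 0.3347, 0.3315]
tool_rot: [0.727, 0.686, 0.0, 0.0]
ft_force: [1.2, 0.2, 0.1]
grip_width: 0.087
grip_force: 0.0
```

Call:
play_rows:
  steps: [1,-0.88,0.58,0,0,1,-0.88,0.58,0,0,1,-0.88,0.58,0,0,1,-0.88,0.58,0,0,1,-0.88,0.58,0,0,1,-0.88,0.58,0,0,1,-0.88,0.58,0,0,1,-0.88,0.58,0,0,1,-0.88,0.58,0,0,1,-0.88,0.58,0,0]

```text
time: 4.1
position: [0.4549, 0.0607, 0.3315]
tool_rot: [0.728, 0.686, 0.0, 0.0]
ft_force: [-0.4, 0.7, -0.2]
grip_width: 0.0871
grip_force: 0.0
```

Call:
play_rows:
  steps: [1,-0.98,0.64,0,0,1,-0.98,0.64,0,0,1,-0.98,0.64,0,0,1,-0.98,0.64,0,0,1,-0.98,0.64,0,0,1,-0.98,0.64,0,0,1,-0.98,0.64,0,0,1,-0.98,0.64,0,0,1,-0.84,0.62,0,0,1,0,0,0,0]

```text
time: 5.1
position: [0.6126, -0.2122, 0.3306]
tool_rot: [0.729, 0.685, -0.0, 0.001]
ft_force: [0.4, -0.0, 0.2]
grip_width: 0.087
grip_force: 0.0
```

```bash
python3 -c "
from h import *
go([.6111,-.208,.197],-.06)
c=snap('wrist','w0')
t=-.06;p=np.array([.61,-.227,.196]);d=np.array([-np.sin(t),np.cos(t),0])
print(proj(c,[p-.038*d,p+.038*d]))
i=cv2.imread('pics/w0.png');cv2.imwrite('pics/w0b.png',i)"
```

```text
t 5.1 pos [ 0.6126 -0.2122  0.3306] yaw -0.0621 q [-0.51  0.48  1.26 -0.    1.4  -0.44] F [ 0.4 -0.   0.2] w 0.087 gf 0.0
units [ 0.15 -0.07  4.45] twist -0.02
[[279.70580409 269.09192928]
 [279.17986598 178.82158621]]
```

View pics/w0b.png

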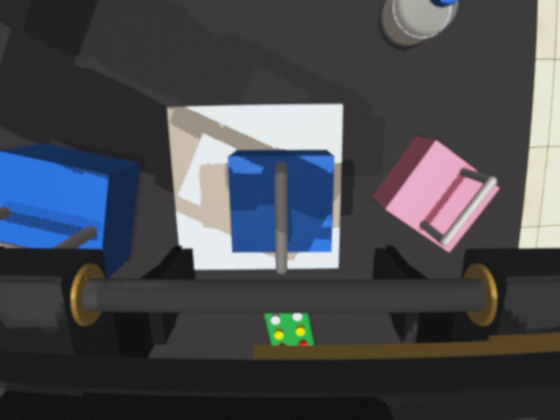

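Run:
```python
from h import *
c=load('w0')
print(ray(c,(280,210)))
def w(p,P): s,co=np.sin(p[2]),np.cos(p[2]); return [p[0]+co*P[0]-s*P[1],p[1]+s*P[0]+co*P[1],P[2]]
for p in ([.6126,-.2245,-.047],[.6099,-.2267,-.0665]):
    print(proj(c,[w(p,P) for P in((-.125,.095,.07),(.065,.095,.07),(.065,-.095,.07),(-.125,-.095,.07),(-.05,.048,.136),(.05,.048,.136),(.05,-.048,.136),(-.05,-.048,.136),(0,.038,.196),(0,-.038,.196))]).round(0).tolist())
```

```text
(array([ 0.61815111, -0.14078071,  0.47427405]), array([-0.02385108, -0.25480082, -0.96676672]))
[[166.0, 107.0], [341.0, 103.0], [338.0, 267.0], [181.0, 269.0], [228.0, 155.0], [335.0, 154.0], [333.0, 250.0], [233.0, 252.0], [282.0, 175.0], [283.0, 266.0]]
[[166.0, 107.0], [341.0, 107.0], [334.0, 269.0], [178.0, 269.0], [226.0, 157.0], [334.0, 157.0], [330.0, 253.0], [230.0, 253.0], [279.0, 178.0], [279.0, 269.0]]
```

```bash
python3 -c "
from h import *
go([.6134,-.2055,.197],-.05)"
```

```text
t 5.15 pos [ 0.6114 -0.21    0.3305] yaw -0.061 q [-0.5   0.48  1.26  0.    1.4  -0.44] F [-0.   1.   0.2] w 0.0868 gf 0.0
units [0.15 0.06 4.45] twist -0.11
```

Call:
play_rows:
  steps: [1,0.1,0.05,0.5,-0.1,1,0,0,0.6,0,1,0,0,0.6,0,1,0,0,0.6,0,1,0,0,0.6,0,1,0,0,0.5,0,1,0,0,0.5,0,1,0,0,0.3,0,1,0,0,0.2,0,1,0,0,0,0]

```text
time: 6.15
position: [0.6121, -0.2046, 0.1988]
tool_rot: [0.724, 0.69, -0.0, -0.001]
ft_force: [0.1, -0.4, 0.1]
grip_width: 0.0866
grip_force: 0.0
```

```bash
python3 -c "
from h import *
go([.6134,-.2055,.197],-.05)"
```

```text
t 6.15 pos [ 0.6121 -0.2046  0.1988] yaw -0.0485 q [-0.5   0.6   1.42  0.    1.12 -0.45] F [ 0.1 -0.4  0.1] w 0.0866 gf 0.0
units [-0.03  0.05  0.06] twist 0.01
```

Close on the bar and lift.

Call:
play_rows:
  steps: [-1,0,0.04,0.06,0,-1,0,0,0,0,-1,0,0,0,0,-1,0,0,0,0,-1,0,0,0,0,-1,0,0,0,0,-1,0,0,0,0,-1,0,0,0,0,-1,0,0,0,0,-1,0,0,0,0]
  grip_force: 40

```text
time: 7.15
position: [0.6137, -0.2053, 0.1974]
tool_rot: [0.724, 0.69, -0.0, -0.0]
ft_force: [0.2, -0.7, 1.1]
grip_width: 0.0152
grip_force: 0.0
```

Call:
play_rows:
  steps: [-1,0,0,-0.2,0,-1,0,0,-0.4,0,-1,0,0,-0.5,0,-1,0,0,-0.5,0,-1,0,0,-0.5,0,-1,0,0,-0.5,0,-1,0,0,-0.5,0,-1,0,0,-0.4,0,-1,0,0,0,0,-1,0,0,0,0]

```text
time: 8.15
position: [0.6136, -0.2052, 0.3026]
tool_rot: [0.724, 0.69, 0.0, 0.0]
ft_force: [-0.3, 0.0, -2.2]
grip_width: 0.0089
grip_force: 40.0
```

```bash
python3 -c "
from h import *
K=[.6218,.2186,.1235];c,s=np.cos(K[2]),np.sin(K[2])
q=[K[0]+c*-.23-s*.019,K[1]+s*-.23+c*.019];print(q)
go([*q,.30],K[2]);snap('side','d1');i=cv2.imread('pics/d1.png')[130:340,220:420];cv2.imwrite('pics/d1b.png',cv2.resize(i,None,fx=2.5,fy=2.5))"
```

```text
[np.float64(0.391211240854979), np.float64(0.2091224393455125)]
t 8.15 pos [ 0.6136 -0.2052  0.3026] yaw -0.049 q [-0.5   0.5   1.3   0.    1.34 -0.45] F [-0.3  0.  -2.2] w 0.0089 gf 40.0
units [13.43 -8.08  0.08] twist -1.73
```

View pics/d1b.png

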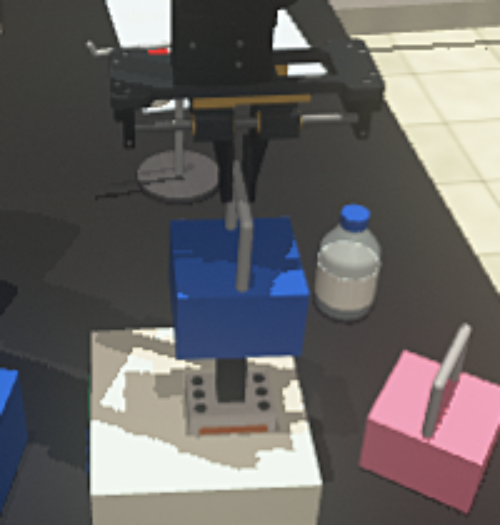

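Call:
play_rows:
  steps: [-1,0.3,-0.2,0,-0.17,-1,0.5,-0.3,0,-0.17,-1,0.7,-0.4,0,-0.17,-1,0.7,-0.4,0,-0.17,-1,0.7,-0.4,0,-0.17,-1,0.7,-0.4,0,-0.17,-1,0.7,-0.4,0,-0.17,-1,0.7,-0.4,0,-0.17,-1,0.7,-0.4,0,-0.17,-1,0.7,-0.4,0,-0.17]

```text
time: 9.2
position: [0.4947, -0.0158, 0.3018]
tool_rot: [0.662, 0.749, -0.0, -0.001]
ft_force: [-0.3, 0.1, -1.1]
grip_width: 0.0087
grip_force: 40.0
```

```bash
python3 -c "
from h import *
go([.3912,.2091,.27],.1235)"
```

```text
t 9.2 pos [ 0.4947 -0.0158  0.3018] yaw 0.1226 q [-0.26  0.28  1.67  0.    1.19 -0.38] F [-0.3  0.1 -1.1] w 0.0087 gf 40.0
units [ 7.86 -2.5   1.07] twist -0.01
```

Call:
play_rows:
  steps: [-1,0.7,-0.25,0.1,0,-1,0.9,-0.3,0.1,0,-1,1,-0.3,0.1,0,-1,1,-0.3,0.1,0,-1,1,-0.3,0.1,0,-1,1,-0.3,0.1,0,-1,0.9,-0.3,0.1,0,-1,0.7,-0.2,0.1,0,-1,0.3,-0.1,0,0,-1,0,0,0,0]

```text
time: 10.2
position: [0.398, 0.1982, 0.2782]
tool_rot: [0.662, 0.75, -0.001, -0.0]
ft_force: [-0.2, -0.9, -1.8]
grip_width: 0.0089
grip_force: 40.0
```

Run:
```python
from h import *
go([.3912,.2091,.243],.1235)
a=snap('scene','s2');b=snap('side','d2')
A=a['image'][100:310,250:450,::-1];B=b['image'][40:250,160:360,::-1]
cv2.imwrite('pics/m2.png',cv2.resize(np.hstack([A,B]),(800,420),interpolation=cv2.INTER_CUBIC))
```

```text
t 10.2 pos [0.398  0.1982 0.2782] yaw 0.1238 q [ 0.21  0.23  1.82 -0.    1.09  0.09] F [-0.2 -0.9 -1.8] w 0.0089 gf 40.0
units [ 0.39 -0.18  1.17] twist 0.0
```

View pics/m2.png

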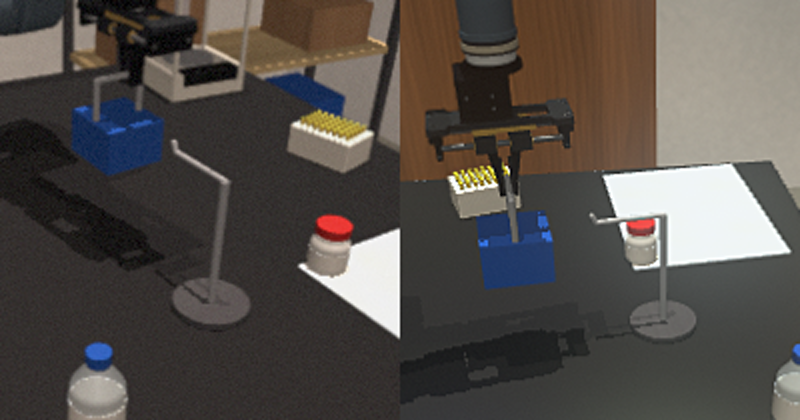

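Run:
```python
from h import *
a=load('s2');t=.1238;d=np.array([-np.sin(t),np.cos(t),0]);o=robot.get_obs()['position'];print(o)
for dz in (0,-.004,-.008): print(((proj(a,[o-.057*d+[0,0,dz],o+.019*d+[0,0,dz]])-[250,100])*2).round(1).tolist())
go([.3935,.2091,.247],.1235)
```

```text
[0.39942094 0.19716117 0.27849628]
[[97.9, 77.2], [141.6, 67.8]]
[[97.9, 79.9], [141.5, 70.4]]
[[97.8, 82.6], [141.3, 73.1]]
t 10.3 pos [0.3994 0.1972 0.2785] yaw 0.1216 q [ 0.21  0.23  1.81 -0.    1.09  0.09] F [ 1.1  0.7 -1.3] w 0.0089 gf 40.0
units [ 0.42 -0.15  1.05] twist -0.02
```

Call:
play_rows:
  steps: [-1,0.2,-0.1,0.2,0,-1,0.22,-0.1,0.2,0,-1,0,0,0.2,0,-1,0,0,0.2,0,-1,0,0,0.2,0,-1,0,0,0.15,0,-1,0,0,0,0,-1,0,0,0,0,-1,0,0,0,0,-1,0,0,0,0]

```text
time: 11.3
position: [0.392, 0.2094, 0.2442]
tool_rot: [0.663, 0.749, 0.0, 0.0]
ft_force: [0.9, 1.8, -1.9]
grip_width: 0.0083
grip_force: 40.0
```

Run:
```python
from h import *
K=[.6218,.2186,.1235];c,s=np.cos(K[2]),np.sin(K[2])
go([K[0]+c*-.08-s*.019,K[1]+s*-.08+c*.019,.243],.1235)
```

```text
t 11.3 pos [0.392  0.2094 0.2442] yaw 0.121 q [ 0.24  0.28  1.86 -0.    1.    0.12] F [ 0.9  1.8 -1.9] w 0.0083 gf 40.0
units [0.01 4.97 0.04] twist -0.03
```

Call:
play_rows:
  steps: [-1,0,0.3,0,0,-1,0,0.5,0,0,-1,0,0.6,0,0,-1,0,0.6,0,0,-1,0,0.6,0,0,-1,0,0.6,0,0,-1,0,0.6,0,0,-1,0,0.6,0,0,-1,0,0.5,0,0,-1,0,0.1,0,0]

```text
time: 12.3
position: [0.5433, 0.2275, 0.2439]
tool_rot: [0.663, 0.748, 0.001, 0.001]
ft_force: [-0.3, 0.3, -1.8]
grip_width: 0.0086
grip_force: 40.0
```

Call:
play_rows:
  steps: [-1,0,0,0,0,-1,0,0,0,0,-1,0,0,0.2,0,-1,0,0,0.2,0,-1,0,0,0.2,0,-1,0,0,0.1,0,-1,0,0,0.1,0,-1,0,0,0,0,-1,0,0,0,0,-1,0,0,0,0]

```text
time: 13.3
position: [0.5409, 0.2275, 0.2202]
tool_rot: [0.663, 0.749, 0.0, 0.0]
ft_force: [0.7, -0.1, -2.1]
grip_width: 0.0088
grip_force: 40.0
```

Run:
```python
from h import *
K=[.6218,.2186,.1235];c,s=np.cos(K[2]),np.sin(K[2])
go([K[0]+c*-.08-s*.019,K[1]+s*-.08+c*.019,.212],.1235)
a=snap('scene','s3');b=snap('side','d3')
A=a['image'][120:260,290:420,::-1];B=b['image'][70:210,210:340,::-1]
cv2.imwrite('pics/m3.png',cv2.resize(np.hstack([A,B]),(780,420),interpolation=cv2.INTER_CUBIC))
```

```text
t 13.3 pos [0.5409 0.2275 0.2202] yaw 0.121 q [ 0.21  0.5   1.55 -0.    1.09  0.09] F [ 0.7 -0.1 -2.1] w 0.0088 gf 40.0
units [ 0.01 -0.03  0.27] twist -0.02
```

View pics/m3.png

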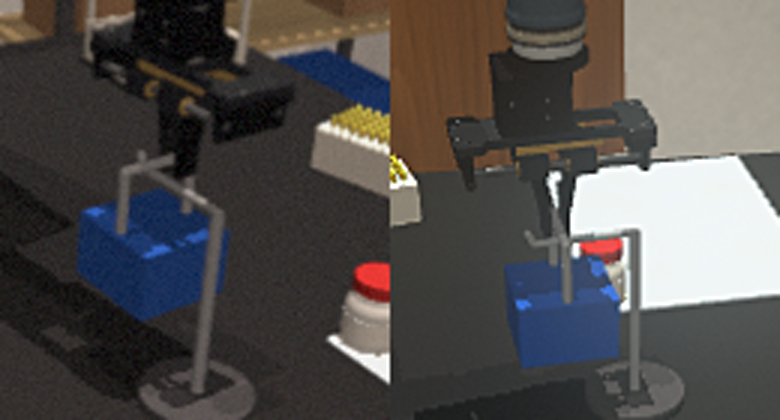

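Call:
play_rows:
  steps: [-1,0,0,0.07,0,-1,0,0,0.07,0,-1,0,0,0.07,0,-1,0,0,0.07,0,-1,0,0,0.03,0,-1,0,0,0,0,-1,0,0,0,0,-1,0,0,0,0,-1,0,0,0,0,-1,0,0,0,0]

```text
time: 14.4
position: [0.5407, 0.2275, 0.2116]
tool_rot: [0.663, 0.749, 0.0, 0.0]
ft_force: [-2.1, -0.0, 5.3]
grip_width: 0.0091
grip_force: 40.0
```

Call:
play_rows:
  steps: [1,0,0,0,0,1,0,0,0,0,1,0,0,0,0,1,0,0,0,0,1,0,0,0,0,1,0,0,0,0,1,0,0,0,0,1,0,0,0,0,1,0,0,0,0,1,0,0,0,0]

```text
time: 15.4
position: [0.5406, 0.2274, 0.2107]
tool_rot: [0.663, 0.749, 0.0, 0.0]
ft_force: [0.3, -0.4, -0.2]
grip_width: 0.0804
grip_force: 0.0
```

Call:
play_rows:
  steps: [1,0,0,-0.3,0,1,0,0,-0.4,0,1,0,0,-0.5,0,1,0,0,-0.5,0,1,0,0,-0.5,0,1,0,0,-0.5,0,1,0,0,-0.5,0,1,0,0,-0.4,0,1,0,0,0,0,1,0,0,0,0]

```text
time: 16.4
position: [0.5406, 0.2274, 0.319]
tool_rot: [0.663, 0.749, 0.0, 0.0]
ft_force: [0.2, 0.3, 0.3]
grip_width: 0.0871
grip_force: 0.0
```

Run:
```python
from h import *
go([.6125,-.2245,.25],-.047)
a=snap('scene','s4');b=snap('side','d4')
A=a['image'][120:260,290:420,::-1];B=b['image'][235:345,245:365,::-1]
cv2.imwrite('pics/m4.png',np.hstack([cv2.resize(A,(390,420),interpolation=cv2.INTER_CUBIC),cv2.resize(B,(408,420),interpolation=cv2.INTER_CUBIC)])[:,:798])
```

```text
t 16.4 pos [0.5406 0.2274 0.319 ] yaw 0.121 q [ 0.21  0.4   1.44 -0.    1.31  0.09] F [0.2 0.3 0.3] w 0.0871 gf 0.0
units [-15.24   0.56   2.3 ] twist 1.68
```

View pics/m4.png

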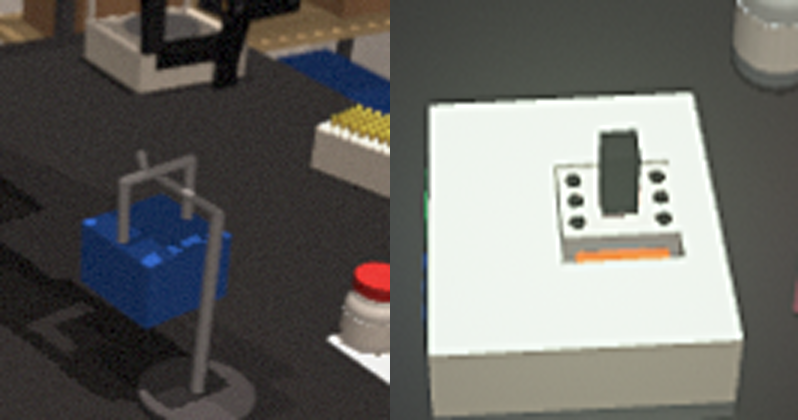

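Call:
play_rows:
  steps: [1,-0.4,0,0,0.17,1,-0.8,0,0,0.17,1,-0.8,0,0,0.17,1,-0.8,0,0,0.17,1,-0.8,0,0,0.17,1,-0.8,0,0,0.17,1,-0.8,0,0,0.17,1,-0.8,0,0,0.17,1,-0.8,0,0,0.17,1,-0.8,0,0,0.15]

```text
time: 17.5
position: [0.5493, -0.002, 0.318]
tool_rot: [0.724, 0.69, -0.001, -0.0]
ft_force: [0.0, 0.2, 0.3]
grip_width: 0.087
grip_force: 0.0
```

Run:
```python
from h import *
go([.6125,-.2245,.25],-.047)
```

```text
t 17.5 pos [ 0.5493 -0.002   0.318 ] yaw -0.0488 q [-0.21  0.34  1.53 -0.    1.28 -0.16] F [0.  0.2 0.3] w 0.087 gf 0.0
units [-7.31  2.47  2.26] twist -0.02
```

Call:
play_rows:
  steps: [1,-0.8,0.3,0.2,0,1,-0.8,0.3,0.2,0,1,-0.8,0.3,0.3,0,1,-0.9,0.3,0.3,0,1,-0.9,0.3,0.3,0,1,-0.9,0.3,0.3,0,1,-0.9,0.3,0.3,0,1,-0.7,0.2,0.2,0,1,-0.3,0.1,0.1,0,1,0,0,0,0]

```text
time: 18.5
position: [0.6116, -0.2145, 0.2517]
tool_rot: [0.724, 0.69, -0.0, -0.001]
ft_force: [0.6, 0.1, -0.4]
grip_width: 0.0871
grip_force: 0.0
```

Run:
```python
from h import *
c=snap('wrist','w5')
go([.6125,-.2245,.107],-.047)
def w(p,P): s,co=np.sin(p[2]),np.cos(p[2]); return [p[0]+co*P[0]-s*P[1],p[1]+s*P[0]+co*P[1],P[2]]
p=[.6126,-.2245,-.047]
uv=proj(c,[w(p,P) for P in((-.012,.011,.125),(.012,.011,.125),(.012,-.011,.125),(-.012,-.011,.125),(-.038,.026,.079),(.038,.026,.079),(.065,.095,.07),(-.125,.095,.07))])
i=cv2.imread('pics/w5.png')
i=cv2.resize(i,(800,600),interpolation=cv2.INTER_CUBIC)
for u in uv: cv2.drawMarker(i,tuple(int(round((x+.5)*10/7)) for x in u),(0,0,255),cv2.MARKER_CROSS,8,1)
cv2.imwrite('pics/w5b.png',i)
```

```text
t 18.55 pos [ 0.6115 -0.2132  0.2523] yaw -0.0479 q [-0.51  0.55  1.36  0.    1.24 -0.46] F [-0.1  0.4  0.6] w 0.087 gf 0.0
units [-0.38  0.06  4.84] twist -0.01
```

View pics/w5b.png

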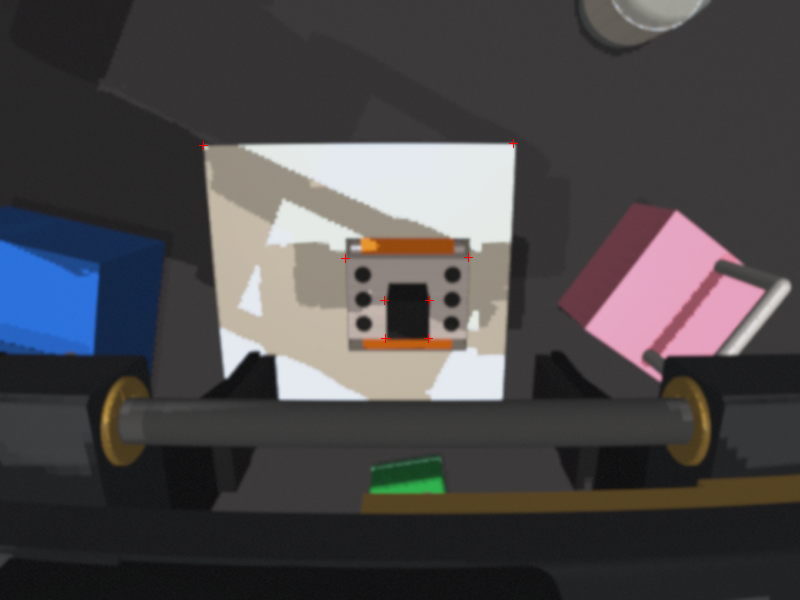

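Call:
play_rows:
  steps: [1,-0.17,0.03,0.5,0,1,-0.17,0.02,0.6,0,1,0,0,0.6,0,1,0,0,0.6,0,1,0,0,0.6,0,1,0,0,0.6,0,1,0,0,0.6,0,1,0,0,0.5,0,1,0,0,0.2,0,1,0,0,0,0]
  grip_force: 25

```text
time: 19.55
position: [0.6124, -0.2228, 0.1076]
tool_rot: [0.723, 0.691, -0.0, -0.001]
ft_force: [0.2, 0.1, 0.6]
grip_width: 0.087
grip_force: 0.0
```

```bash
python3 -c "
from h import *
go([.6125,-.2245,.107],-.047)"
```

```text
t 19.55 pos [ 0.6124 -0.2228  0.1076] yaw -0.0464 q [-0.52  0.72  1.46  0.    0.95 -0.47] F [0.2 0.1 0.6] w 0.087 gf 0.0
units [-0.06  0.01  0.02] twist 0.01
```

Call:
play_rows:
  steps: [-1,-0.04,0,0,0,-1,0,0,0,0,-1,0,0,0,0,-1,0,0,0,0,-1,0,0,0,0,-1,0,0,0,0,-1,0,0,0,0,-1,0,0,0,0,-1,0,0,0,0,-1,0,0,0,0]
  grip_force: 25

```text
time: 20.55
position: [0.6126, -0.2247, 0.1086]
tool_rot: [0.724, 0.69, -0.0, -0.0]
ft_force: [-1.1, -0.6, 0.8]
grip_width: 0.0239
grip_force: 25.0
```

```bash
python3 -c "
from h import *
go([.6125,-.2245,.107],-.047)"
```

```text
t 20.55 pos [ 0.6126 -0.2247  0.1086] yaw -0.0469 q [-0.52  0.72  1.46 -0.    0.96 -0.48] F [-1.1 -0.6  0.8] w 0.0239 gf 25.0
units [ 0.01 -0.    0.05] twist 0.0
```

Call:
play_rows:
  steps: [-1,0.08,0,-0.01,0,-1,0.08,0,-0.01,0,-1,0.08,0,0,0,-1,0.08,0,0,0,-1,0.08,0,0,0,-1,0.08,0,0,0,-1,0.02,0,0,0,-1,0,0,0,0,-1,0,0,0,0,-1,0,0,0,0]

```text
time: 21.55
position: [0.6135, -0.214, 0.11]
tool_rot: [0.723, 0.691, -0.002, 0.003]
ft_force: [-2.9, -9.5, 0.7]
grip_width: 0.0238
grip_force: 25.0
```

```bash
python3 -c "
from h import *
go([.6125,-.2247,.1086],-.047)"
```

```text
t 21.55 pos [ 0.6135 -0.214   0.11  ] yaw -0.0457 q [-0.5   0.72  1.47 -0.01  0.95 -0.45] F [-2.9 -9.5  0.7] w 0.0238 gf 25.0
units [-0.36 -0.02  0.05] twist 0.01
```

Call:
play_rows:
  steps: [-1,0.06,0,0,0,-1,0.06,0,0,0,-1,0.06,0,0,0,-1,0.06,0,0,0,-1,0,0,0,0,-1,0,0,0,0,-1,0,0,0,0,-1,0,0,0,0,-1,0,0,0,0,-1,0,0,0,0]

```text
time: 22.55
position: [0.6137, -0.2109, 0.1107]
tool_rot: [0.723, 0.691, -0.005, 0.005]
ft_force: [-6.0, -17.8, 1.8]
grip_width: 0.0238
grip_force: 25.0
```

```bash
python3 -c "
from h import *
go([.6125,-.2247,.1086],-.047)
c=snap('side','d6')
cv2.imwrite('pics/d6b.png',cv2.resize(c['image'][235:345,245:365,::-1],None,fx=4,fy=4,interpolation=cv2.INTER_CUBIC))"
```

```text
t 22.55 pos [ 0.6137 -0.2109  0.1107] yaw -0.0447 q [-0.5   0.72  1.48 -0.02  0.94 -0.44] F [ -6.  -17.8   1.8] w 0.0238 gf 25.0
units [-0.46 -0.02  0.08] twist 0.02
```

View pics/d6b.png

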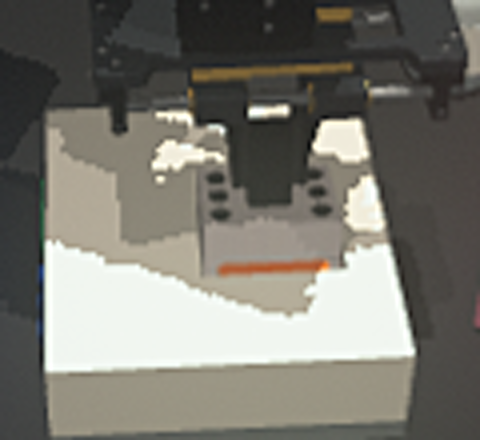

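Call:
play_rows:
  steps: [-1,-0.1,0,0,0,-1,-0.15,0,0,0,-1,-0.15,0,0,0,-1,-0.15,0,0,0,-1,-0.15,0,0,0,-1,-0.1,0,0,0,-1,-0.1,0,0,0,-1,-0.1,0,0,0,-1,-0.1,0,0,0,-1,-0.1,0,0,0]

```text
time: 23.6
position: [0.612, -0.2341, 0.1094]
tool_rot: [0.724, 0.69, 0.002, -0.003]
ft_force: [0.9, 12.3, 4.5]
grip_width: 0.0237
grip_force: 25.0
```

Call:
play_rows:
  steps: [-1,-0.06,0,0,0,-1,-0.06,0,0,0,-1,-0.06,0,0,0,-1,-0.06,0,0,0,-1,-0.04,0,0,0,-1,0,0,0,0,-1,0,0,0,0,-1,0,0,0,0,-1,0,0,0,0,-1,0,0,0,0]

```text
time: 24.6
position: [0.6119, -0.2376, 0.11]
tool_rot: [0.724, 0.69, 0.005, -0.006]
ft_force: [3.0, 21.6, 8.9]
grip_width: 0.0239
grip_force: 25.0
```

```bash
python3 -c "
from h import *
go([.6125,-.2247,.1086],-.047)"
```

```text
t 24.6 pos [ 0.6119 -0.2376  0.11  ] yaw -0.0481 q [-0.55  0.73  1.45  0.01  0.98 -0.51] F [ 3.  21.6  8.9] w 0.0239 gf 25.0
units [0.43 0.   0.05] twist -0.01
```

Call:
play_rows:
  steps: [-1,0.12,0,0,0,-1,0.12,0,0,0,-1,0.12,0,0,0,-1,0.12,0,0,0,-1,0.12,0,0,0,-1,0.12,0,0,0,-1,0.02,0,0,0,-1,0,0,0,0,-1,0,0,0,0,-1,0,0,0,0]

```text
time: 25.6
position: [0.6132, -0.2251, 0.1092]
tool_rot: [0.724, 0.69, 0.0, 0.0]
ft_force: [0.6, -3.8, -3.7]
grip_width: 0.0236
grip_force: 25.0
```

```bash
python3 -c "
from h import *
go([.6125,-.2247,.1086],-.047)"
```

```text
t 25.6 pos [ 0.6132 -0.2251  0.1092] yaw -0.0473 q [-0.52  0.72  1.46  0.    0.96 -0.48] F [ 0.6 -3.8 -3.7] w 0.0236 gf 25.0
units [ 0.01 -0.02  0.02] twist -0.0
```

Call:
play_rows:
  steps: [-1,0,0,0,0,-1,0,0,0,0,-1,0,0,-0.1,0,-1,0,0,-0.1,0,-1,0,0,-0.1,0,-1,0,0,-0.1,0,-1,0,0,-0.1,0,-1,0,0,0,0,-1,0,0,0,0,-1,0,0,0,0]
  grip_force: 40

```text
time: 26.6
position: [0.6128, -0.2244, 0.1245]
tool_rot: [0.724, 0.69, 0.0, -0.0]
ft_force: [-0.6, -0.8, -3.4]
grip_width: 0.0235
grip_force: 40.0
```

```bash
python3 -c "
from h import *
go([.6125,-.2247,.186],-.047)"
```

```text
t 26.6 pos [ 0.6128 -0.2244  0.1245] yaw -0.0471 q [-0.52  0.7   1.45  0.    0.99 -0.48] F [-0.6 -0.8 -3.4] w 0.0235 gf 40.0
units [-0.01 -0.01 -2.05] twist -0.0
```

Call:
play_rows:
  steps: [-1,0,0,-0.2,0,-1,0,0,-0.25,0,-1,0,0,-0.25,0,-1,0,0,-0.25,0,-1,0,0,-0.25,0,-1,0,0,-0.25,0,-1,0,0,-0.25,0,-1,0,0,-0.25,0,-1,0,0,-0.1,0,-1,0,0,0,0]

```text
time: 27.6
position: [0.6132, -0.2249, 0.1865]
tool_rot: [0.724, 0.69, 0.0, 0.001]
ft_force: [0.3, 0.2, -4.8]
grip_width: 0.0238
grip_force: 40.0
```

Call:
play_rows:
  steps: [-1,0,0,0,0,-1,0,0,0,0,-1,0,0,0,0,-1,0,0,0,0,-1,0,0,0,0,-1,0,0,0,0,-1,0,0,0,0,-1,0,0,0,0,-1,0,0,0,0,-1,0,0,0,0]

```text
time: 28.6
position: [0.6129, -0.2247, 0.1858]
tool_rot: [0.724, 0.69, 0.0, 0.0]
ft_force: [0.3, -0.4, -5.5]
grip_width: 0.0237
grip_force: 40.0
```

```bash
python3 -c "
from h import *
go([.6125,-.2247,.186],-.047)
a=snap('scene','s7')['image'];b=snap('side','d7')['image']
f=lambda i,x,y:cv2.resize(i[y:y+150,x:x+130,::-1],(390,450),interpolation=cv2.INTER_CUBIC)
s=cv2.resize(a[120:260,290:420,::-1],(130,140))
m=np.hstack([f(a,135,165),f(b,245,190)]); m=np.vstack([m,np.zeros((140,780,3),np.uint8)]); m[450:,:130]=s
cv2.imwrite('pics/m7.png',m)"
```

```text
t 28.6 pos [ 0.6129 -0.2247  0.1858] yaw -0.047 q [-0.52  0.63  1.41  0.    1.1  -0.48] F [ 0.3 -0.4 -5.5] w 0.0237 gf 40.0
units [ 0.   -0.01 -0.01] twist -0.0
```

View pics/m7.png

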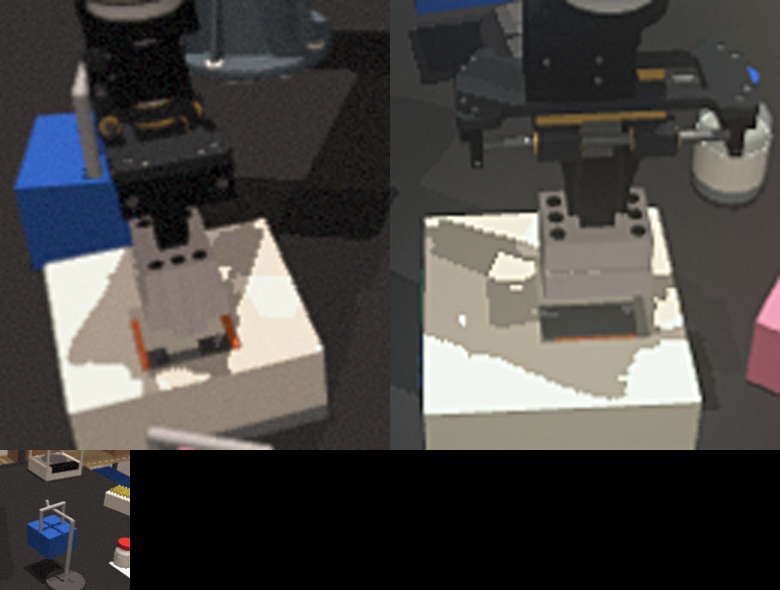

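The block hangs level and clear above the well, with both cheeks retracted to about (140,345) and (232,330). The cover still hangs on the hook.

```bash
python3 -c "
from h import *
print(robot.hand_in())"
```

```text
the job is handed in; nothing more can be done
None
```

The job is handed in at about 28.7 s, verdict not reported: at the last check the cover hung released on the hook, the block was held level about 2 cm above the heater top, and I saw no sign that the bottle, rack or jar had moved.

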